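# Close, lock and pump down the specimen load-lock

## Robot

A 6-joint arm with a two-finger parallel gripper is mounted at the origin on the work surface. World frame = base frame: x ahead of the robot, y to its left, z up, the work surface at z = 0. Lengths are in m, angles in rad, forces in N, time in s.
With the tool pointing down it reaches from about 0.25 to 0.725 m from the base axis. Payload 4 kg.
Tool frame: the origin (TCP) lies on the front face of the gripper's body, between the roots of the fingers; the fingertips stand 73 mm ahead of it and the grasp point (between the pads) lies 54 mm ahead of it; z points along the fingers, y is the line along which they close (so a half turn about z gives the same grasp; the last joint's range is limited). The gripper opens to 85 mm and grips with 20 to 120 N. Pads are 22 mm wide; open, the fingers measure 114 mm over their backs; the gripper's body (76 mm by 85 mm) begins 54 mm behind the grasp point. The pads swing forward as they close: fully open they stand 13 mm farther back than shut.
Start: joints at [1.226, 0.241, 0.005, 1.335, 0, 1.571], TCP at [0.169, 0.471, 0.304] pointing down, gripper open.
Joint ranges: [-2.72, 2.72], [-1.05, 1.87], [-1.09, 1.28], [-1.99, 2.15], [-1.42, 1.44], [-3.14, 3.14]. Speed limits (rad/s): [2.79, 2.79, 3.14, 3.14, 3.14, 3.14].

## Interface

Orientations are given as a unit quaternion [x, y, z, w].
In Python, from workcell import bot gives the robot as it stands. The module is installed in compiled form; this text tells all that it offers.
- The arm moves only by the tool step_arm, never from a script. Its argument "rows" is a list of rows, each a list of 2 entries, a list of its own where there are three numbers: the shift along the tool's x, y, z in mm, then the turn about the tool's z in degrees. A call has 1 to 12 rows; each row is the pose to reach, as a shift and turn from the pose commanded when the call began, along the tool's axes at that moment; what a row does not reach only later rows make up. A row lasts 1/8 s, in which the tool goes at most 62.5 mm and 10.7 degrees, less where a joint would pass 70% of its speed; a pose out of reach is approached as far as the arm can. A call with a gripper value outside its range is refused whole. "claw" is the gripper's target within -1 to 1 (shut at 1, half-way at 0, fully open at -1), set as the call begins (left out, the last holds). The fingers move at their own pace and stop on an object; the grip force is fixed at half the most. Time passes only in rows, so rows that repeat a pose let the fingers close. It gives the time, the measured TCP pose, the force, the opening and the grip force at its end, in the units of the state.
- bot.get_obs(): the state, without advancing time (a new reading comes with each control period).
- bot.camera(name): name is "side" or "top"; returns (picture, depth): 480x640x3 uint8, red, green, blue; 480x640 float32, m along the optical axis (not along the pixel's ray), 0 where there is no reading.
- bot.camera_params(name): a dict with "fx", "fy", "cx", "cy" (pixels), "pose" (4x4, takes a point from camera to world coordinates). Camera axes: x right, y up, looking along -z (the intrinsics and any distortion apply to the point x, -y, -z); pixel columns grow to the right and rows downward; lengths in m; the calibration is good to about 2 mm. A picture is of the moment at which its call begins. camera_params takes no time and is no camera call.
- bot.job_done(): hands the job in; it is judged then, once.
Trained networks look in the newest picture that a camera, given by its name, has taken for a name from the list of things; names that differ only in an ending like _2 or _b are one class to them, and where a whole thing is asked for, a point or a joint stands for the part that bears it (a point fixed in the world has none). Each returns a list of dicts, best first, with "score" (0 to 1); they miss things now and then, are a little off and sometimes report something else, mostly with a low value. They report only what shows in the picture. A call takes as long as a camera call.
- bot.trace(target, camera): "pixels" (480x640 bool, what is visible of it) and "uv" ([column, row] in pixels, amid what is visible of it).
The state is a dict: "clock": time; "joint_pos": joint angles; "joint_vel": joint speeds; "tau": joint torques, N m; "eef_pos": TCP position; "tool_rot": TCP orientation; "ft_force": force on the tool from outside, world axes, zero at the start; "ft_torque": the same for the moment, N m; "grip_width": finger opening in m; "grasp_force": force on a finger pad.
Only numpy, scipy, OpenCV 4.12 (cv2) and the standard library are available. Lean on these libraries where they do the work, as an engineer would, in place of code of your own. Each camera call takes 0.05 s, during which the arm holds its last target. There are 200 camera calls.

## Task

Get the microscope's load-lock ready, using the fingertips only: push the specimen drawer fully home, then push the orange locking slide on the chamber's roof all the way across, then press the green pump button fully down and let it go. Grasp and lift nothing, keep the specimen mount standing in its drawer, do not press the red vent button, and leave the other things on the desk where they are.

Things in the scene. Friction and masses are not known exactly. Their poses are not given: they have to be found in the camera images.
- chamber: Cream load-lock box fixed to the desk, 200 deep (x) x 200 wide (y) x 110 high, left or right of the centre line, turned up to 0.25 rad. Origin at desk level under the middle of its front face; x points into the box, away from the robot, z up. On the roof: a dark slide track 40 x 130 x 6, centred 70 behind the front face, and a round window flange 68 across, 4 high, centred 150 behind it.
- drawer (a joint): How far the drawer stands out of the chamber, m: 0 fully home (hard stop), starts 0.06 to 0.10, limit 0.12. It slides along the chamber's x axis, needs about 2 N to push, and stays where it is left.
- drawer_pad (a point): Centre of the outer face of the blue push pad (70 wide, 50 high) on the aluminium drawer front, 56 above the desk, 15 in front of the chamber's face when home. Axes as the chamber's: push along +x. The front plate is 190 wide, 12 thick, 6 to 106 above the desk; behind it a steel tray 160 long, 140 wide, its floor 26 above the desk, side walls 20 high.
- mount: Specimen mount standing loose on the tray's floor between the drawer front and the chamber: brass foot 26 across and 20 high with a dark 18 wide, 12 high top, 32 high in all, 60 g. Origin at the centre of its underside. It can tip over or slide if the drawer is slammed.
- bolt (a joint): How far the orange locking slide has been pushed, m: starts 0 to 0.01, fully across (locked) 0.05 (hard stop). It moves along the chamber's +y axis, needs about 1.5 N, and stays where it is left.
- bolt_top (a point): Centre of the top of the slide's orange grip, a block 22 x 22 and 35 high (116 to 151 above the desk) on the chamber's roof, 70 behind the front face; axes parallel to the chamber's, so push along its +y, starting from its -y side.
- panel: Cream control panel fixed to the desk on the other side from the chamber, 160 deep (x) x 180 wide (y) x 51 high. Origin at the centre of its underside. Three grey knobs (24 across, 18 high) stand along its far side, 50 beyond its centre; the green and the red button stand 70 apart on its near half, either way round.
- pump_top (a point): Centre of the top of the green pump button (28 across) in its black housing on the panel; press straight down.
- pump (a joint): Travel of the green button, m: 0 up, 0.006 fully down; springs back; fully down takes 5 N.
- vent_top (a point): Centre of the top of the red vent button, the same size as the green one, also on the panel. Not to be pressed.
- vent (a joint): Travel of the red button, m: 0 up, 0.006 fully down.
- dropper: White dropper bottle with blue cap, 34 across, 90 high, loose, standing between chamber and panel. Origin at the centre of its underside.
- mug: Blue mug, 80 across, 90 high, loose, at the left of the desk. Origin at the centre of its underside.
- jar: Amber jar, 56 across, 60 high, loose, at the right of the desk. Origin at the centre of its underside.
- mouse: Cream computer mouse, 110 x 62 x 32, loose, at the right of the desk. Origin at the centre of its underside.
- sheep: Small white sheep figurine, 90 long, 78 high, loose, at the left of the desk. Origin at the centre of its underside.
- screwdriver: Screwdriver 150 long lying loose on the desk before the dropper bottle, along its x axis. Origin at desk level near its middle.

How it is judged:
On the way, in this order (a step that is already met when the one before it is completed fails the run):
1. the drawer is pushed fully home (value of joint drawer below 0.004 m), for 0.2 s.
2. the locking slide is pushed fully across (value of joint drawer below 0.004 m and value of joint bolt above 0.045 m), for 0.2 s.
3. the green pump button is pressed down (all of step 2 and value of joint pump above 0.004 m), for 0.05 s.
At the end, for the whole second after the job is handed in: Drawer home within 4 mm, locking slide at least 45 of 50 mm across, both buttons up again, the mount upright (within 0.2 rad) and at rest in the drawer, every other loose thing within 20 mm of where it began (all of step 2 and value of joint each of pump, vent below 0.002 m and angle between mount's own z axis and vertical below 0.2 rad and x of mount in the frame of drawer_pad between 0.015 and 0.175 m and z of mount in the frame of drawer_pad below -0.02 m and linear speed of mount below 0.02 m/s and distance of each of dropper, mug, jar, mouse, sheep, screwdriver from where it was at the start of the episode below 0.02 m); the robot touches nothing.
It fails at once if the red vent button is pressed (value of joint vent above 0.003 m).
It fails at once if the locking slide is pushed across while the drawer is still out, or the pump button is pressed before the drawer is home and locked ((value of joint drawer above 0.01 m and value of joint bolt above 0.03 m) or (value of joint pump above 0.004 m and (value of joint drawer above 0.01 m or value of joint bolt below 0.04 m))).
It fails at once if the slide's grip or the drawer front is taken between the fingers instead of being pushed (contact force between the fingers and chamber above 1 N and ((horizontal distance between the grasp point and bolt_top below 0.012 m and z of the grasp point in the frame of bolt_top below 0.01 m) or (x of the grasp point in the frame of drawer_pad between 0 and 0.013 m and z of the grasp point in the frame of drawer_pad below 0.054 m and y of the grasp point in the frame of drawer_pad between -0.09 and 0.09 m))).
It fails at once if the specimen mount is lifted out of its tray or tipped over (z of mount in the frame of drawer_pad above -0.01 m or angle between mount's own z axis and vertical above 0.6 rad).
It fails at once if another loose thing on the desk is moved, lifted or knocked (distance of any of dropper, mug, jar, mouse, sheep, screwdriver from where it was at the start of the episode above 0.03 m).
It also fails if it takes over 61 s, if anything falls off the work surface, if the arm or the gripper's body presses on something with over 40 N, if the wrist force passes 120 N, or if a joint passes its speed limit or range.

## Working session

There is one attempt and no reset: what is moved stays moved. The work goes in short steps, Python scripts to look and compute and a tool call to move; the robot and the scene stay as the last step left them, time stands still between calls to the robot, and variables do not carry over. Pictures are saved under pics/ and viewed, at most 10 in all, crops included, and the job is handed in when it is done.

Besides the shell and the picture viewer there is one more tool, called after "Request:" by a JSON object that holds its "api" and its "payload". step_arm: Moves the arm, as the interface text tells. Its arguments: {"type":"object","properties":{"rows":{"type":"array"},"claw":{"type":"number"}},"required":["rows"]}

```bash
mkdir -p pics; cat > h.py <<'E'
import numpy as np, cv2
from workcell import bot
def world(cam,uv,d):
    p=bot.camera_params(cam); u,v=np.asarray(uv,float).T
    c=np.stack([(u-p['cx'])/p['fx']*d,-(v-p['cy'])/p['fy']*d,-d,np.ones_like(d)])
    return (p['pose']@c)[:3].T
def cloud(cam,mask,depth):
    r,c=np.nonzero(mask&(depth>0)); return world(cam,np.stack([c,r],1),depth[r,c])
def proj(cam,P):
    p=bot.camera_params(cam); q=np.linalg.inv(p['pose'])@np.append(P,1)
    return [p['fx']*q[0]/-q[2]+p['cx'],p['cy']-p['fy']*q[1]/-q[2]]
E
python3 - <<'E'
from h import *
for cam in ['top','side']:
    im,d=bot.camera(cam); cv2.imwrite(f'pics/{cam}0.png',im[:,:,::-1]); np.savez(f'{cam}0.npz',im=im,d=d)
    p=bot.camera_params(cam); print(cam,p['fx'],p['cx'],p['cy'],np.round(p['pose'],3).tolist())
    for t in ['chamber','drawer_pad','bolt_top','panel','pump_top','vent_top','mount','dropper','screwdriver']:
        for r in bot.trace(t,cam)[:2]:
            c=cloud(cam,r['pixels'],d)
            print(t,round(r['score'],2),np.round(r['uv']),r['pixels'].sum(),np.round(np.median(c,0),3) if len(c) else '', np.round(np.percentile(c,[2,98],0),3).tolist() if len(c) else '')
print(bot.get_obs())
E
```

```text
top 472.17109085140265 319.20170233936557 248.6420049429281 [[-0.004, 0.983, -0.185, 0.269], [-1.0, -0.006, -0.01, 0.006], [-0.011, 0.185, 0.983, 1.463], [0.0, 0.0, 0.0, 1.0]]
chamber 0.69 [255. 216.] 6695 [0.63  0.208 0.109] [[0.467, 0.109, 0.017], [0.786, 0.316, 0.121]]
chamber 0.64 [261. 206.] 201 [0.653 0.187 0.122] [[0.641, 0.147, 0.112], [0.669, 0.233, 0.155]]
drawer_pad 0.67 [323. 238.] 115 [0.56  0.003 0.062] [[0.55, -0.012, 0.019], [0.579, 0.017, 0.094]]
drawer_pad 0.58 [267. 254.] 2032 [0.527 0.189 0.028] [[0.461, 0.097, 0.006], [0.599, 0.264, 0.109]]
bolt_top 0.7 [259. 206.] 165 [0.652 0.19  0.123] [[0.641, 0.15, 0.114], [0.665, 0.235, 0.155]]
panel 0.92 [384. 242.] 2793 [ 0.562 -0.174  0.051] [[0.478, -0.262, 0.021], [0.633, -0.089, 0.069]]
panel 0.68 [163. 245.] 888 [0.55  0.501 0.042] [[0.487, 0.458, -0.001], [0.587, 0.534, 0.092]]
vent_top 0.58 [371. 253.] 55 [ 0.517 -0.14   0.073] [[0.506, -0.152, 0.067], [0.529, -0.128, 0.08]]
vent_top 0.4 [261. 204.] 137 [0.65  0.193 0.129] [[0.641, 0.156, 0.113], [0.664, 0.229, 0.156]]
dropper 0.54 [322. 242.] 122 [0.559 0.003 0.06
[... 1513 characters left out ...]
8, 0.027]]
{'clock': 1.0, 'joint_pos': array([1.22600177e+00, 2.40615909e-01, 4.99577249e-03, 1.33522295e+00,
       7.79296150e-06, 1.57082317e+00]), 'joint_vel': array([ 0.00056306, -0.00022015, -0.0003928 ,  0.00041634,  0.00021564,
       -0.00095998]), 'tau': array([-1.08679167e-06, -3.72217798e+01,  2.52696097e+01,  1.28275173e-03,
        6.44563784e-05,  3.84160245e-06]), 'eef_pos': array([0.16899705, 0.47056493, 0.30389689]), 'tool_rot': array([ 1.71557804e-01,  9.85174055e-01, -2.23625940e-05, -7.84869509e-06]), 'ft_force': array([0.42921049, 0.02614613, 0.14566128]), 'ft_torque': array([-0.00136789, -0.04049924, -0.02625246]), 'grasp_force': 0.0, 'grip_width': 0.08541692957750492}
```

```bash
python3 - <<'E'
import cv2
a=cv2.imread('pics/top0.png')[130:330,120:460]; cv2.imwrite('pics/topc.png',cv2.resize(a,None,fx=2.3,fy=2.3))
a=cv2.imread('pics/side0.png')[110:410,200:500]; cv2.imwrite('pics/sidec.png',cv2.resize(a,None,fx=2,fy=2))
E
```

```text
(no output)
```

View pics/topc.png

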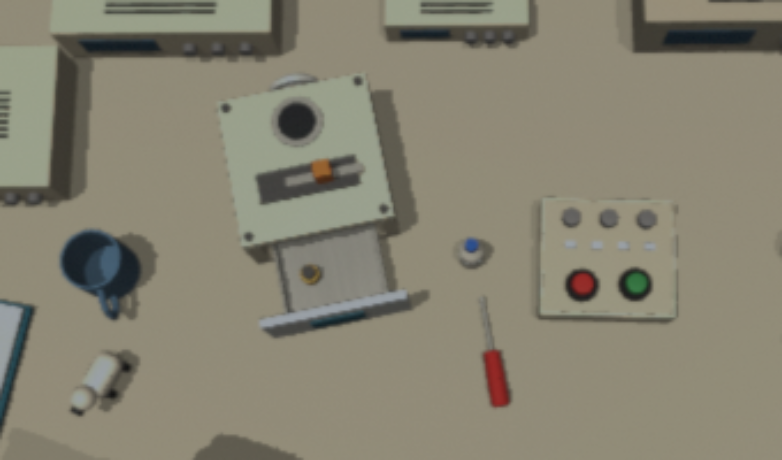

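View pics/sidec.png

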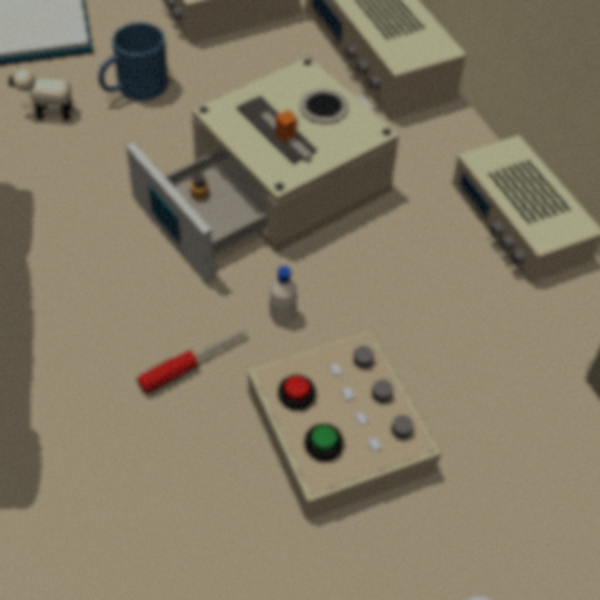

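The top crop shows the chamber on the left, turned left by about 0.18 rad, with the drawer out (front at about (335,312)), the orange grip at (322,170) and the mount at (310,272). On the panel red is at (582,284) and green at (636,284). The side crop agrees: red (296,390), green (324,440). Now I'll measure precisely.

```bash
cat > m.py <<'E'
from h import *
def measure(cam,im,d):
    H=cv2.cvtColor(im,cv2.COLOR_RGB2HSV); h,s,v=[H[:,:,i].astype(int) for i in range(3)]
    r,c=np.mgrid[:480,:640]; W=world(cam,np.stack([c.ravel(),r.ravel()],1),d.ravel()).reshape(480,640,3)
    x,y,z=np.moveaxis(W,2,0); ok=d>0
    box=ok&(x>.4)&(x<.85)&(y>.03)&(y<.36)
    P=W[box&(z>.1)&(z<.116)&(x>.57)][:,:2].astype(np.float32)
    R=cv2.minAreaRect(P); print(cam,'roof rect',R)
    pan=ok&(x>.42)&(x<.6)&(y<-.05)&(y>-.3)&(z>.045)
    for n,m in dict(orange=box&(h>5)&(h<20)&(s>150)&(z>.114),orangetop=box&(h>5)&(h<20)&(s>150)&(z>.14),
        green=pan&(h>50)&(h<85)&(s>100),red=pan&((h<8)|(h>172))&(s>120),front=box&(x<.56)&(z>.095),
        pad=box&(x<.56)&(h>85)&(h<125)&(s>80)&(z>.015)&(z<.1)).items():
        p=W[m]
        if len(p)<5: print(n,len(p)); continue
        print(n,len(p),np.round(p.mean(0),4),np.round(np.percentile(p,[3,97],0),3).tolist())
        if n in('front','pad'):
            k=np.polyfit(p[:,1],p[:,0],1); print('  yaw',-np.arctan(k[0]),'x at mean y',np.polyval(k,p[:,1].mean()))
E
python3 - <<'E'
from m import *
for cam in ['top','side']:
    f=np.load(f'{cam}0.npz'); measure(cam,f['im'],f['d'])
E
```

```text
top roof rect ((0.6781676411628723, 0.2197514772415161), (0.20169687271118164, 0.2002083659172058), 11.699753761291504)
orange 60 [0.6497 0.191  0.1478] [[0.641, 0.182, 0.131], [0.661, 0.201, 0.156]]
orangetop 54 [0.6505 0.191  0.1495] [[0.641, 0.182, 0.143], [0.661, 0.201, 0.156]]
green 78 [ 0.5182 -0.2096  0.0704] [[0.506, -0.221, 0.061], [0.532, -0.198, 0.078]]
red 84 [ 0.5182 -0.1399  0.0701] [[0.506, -0.153, 0.06], [0.532, -0.127, 0.078]]
front 302 [0.4807 0.1792 0.1052] [[0.461, 0.093, 0.098], [0.501, 0.265, 0.111]]
  yaw 0.20134921373690318 x at mean y 0.48067402780684654
pad 62 [0.4729 0.1785 0.0696] [[0.466, 0.148, 0.048], [0.479, 0.208, 0.087]]
  yaw 0.20945386931748072 x at mean y 0.4728807498717704
side roof rect ((0.6777625679969788, 0.2165025770664215), (0.2036782056093216, 0.2058137059211731), 11.815425872802734)
orange 109 [0.6486 0.184  0.1396] [[0.641, 0.175, 0.121], [0.659, 0.197, 0.152]]
orangetop 62 [0.6496 0.1854 0.1477] [[0.642, 0.176, 0.142], [0.659, 0.197, 0.154]]
green 153 [ 0.5157 -0.2153  0.0696] [[0.504, -0.227, 0.06], [0.53, -0.199, 0.075]]
red 155 [ 0.5154 -0.1464  0.0689] [[0.503, -0.158, 0.061], [0.531, -0.128, 0.075]]
front 345 [0.4807 0.1689 0.1034] [[0.46, 0.083, 0.096], [0.5, 0.262, 0.108]]
  yaw 0.2010363904054611 x at mean y 0.48073138504852525
pad 135 [0.4725 0.1743 0.0595] [[0.467, 0.145, 0.037], [0.479, 0.204, 0.08]]
  yaw 0.19806092429663807 x at mean y 0.4725394997912245
```

```bash
cat > go.py <<'E'
import sys
from h import *
from scipy.spatial.transform import Rotation as Ro
def to(targets,yaw=101.6):
    o=bot.get_obs(); R=Ro.from_quat(o['tool_rot']).as_matrix()
    y=np.degrees(np.arctan2(R[1,1],R[0,1])); print('t',o['clock'],'pos',np.round(o['eef_pos'],4),'yaw',round(y,1),'turn',round(y-yaw,1),'F',np.round(o['ft_force'],1),'q',np.round(o['joint_pos'],2))
    for t in targets: print(t,np.round(R.T@(np.array(t)-o['eef_pos'])*1000,1))
E
python3 - <<'E'
from go import *
to([(.4287,.167,.304),(.4287,.167,.127)])
E
```

```text
t 1.0 pos [0.169  0.4706 0.3039] yaw 70.2 turn -31.4 F [0.4 0.  0.1] q [1.23 0.24 0.   1.34 0.   1.57]
(0.4287, 0.167, 0.304) [-3.470e+02 -1.979e+02 -1.000e-01]
(0.4287, 0.167, 0.127) [-347.  -197.9  176.9]
```

Request:
{"api": "step_arm", "payload": {"rows": [[[-45, -25, 0], -5], [[-90, -50, 0], -10], [[-135, -76, 0], -15], [[-180, -102, 0], -20], [[-225, -128, 0], -25], [[-270, -154, 0], -30], [[-315, -180, 0], -31.4], [[-347, -198, 0], -31.4], [[-347, -198, 0], -31.4], [[-347, -198, 0], -31.4]], "claw": 1}}

```text
clock: 2.25
eef_pos: [0.4284, 0.1671, 0.3038]
tool_rot: [-0.101, 0.995, 0.0, -0.0]
ft_force: [-0.4, 0.4, 0.4]
grip_width: 0.0001
grasp_force: 0.0
```

```bash
python3 - <<'E'
from go import *
to([(.4287,.167,.127),(.45,.171,.127)])
E
```

```text
t 2.25 pos [0.4284 0.1671 0.3038] yaw 101.6 turn 0.0 F [-0.4  0.4  0.4] q [ 0.37  0.16 -0.09  1.32  0.    0.17]
(0.4287, 0.167, 0.127) [ -0.4  -0.2 176.8]
(0.45, 0.171, 0.127) [-22.1  -0.6 176.8]
```

Request:
{"api": "step_arm", "payload": {"rows": [[[0, 0, 45], 0], [[0, 0, 90], 0], [[0, 0, 135], 0], [[0, 0, 165], 0], [[0, 0, 177], 0], [[-6, 0, 177], 0], [[-12, 0, 177], 0], [[-18, 0, 177], 0], [[-22, 0, 177], 0], [[-26, 0, 177], 0], [[-29, 0, 177], 0], [[-32, 0, 177], 0]]}}

```text
clock: 3.75
eef_pos: [0.4601, 0.1733, 0.1268]
tool_rot: [-0.101, 0.995, -0.0, -0.0]
ft_force: [-0.4, -1.0, -0.9]
grip_width: 0.0002
grasp_force: 0.0
```

Request:
{"api": "step_arm", "payload": {"rows": [[[-2, 0, 0], 0], [[-4, 0, 0], 0], [[-6, 0, 0], 0], [[-9, 0, 0], 0], [[-12, 0, 0], 0], [[-16, 0, 0], 0], [[-20, 0, 0], 0], [[-25, 0, 0], 0], [[-30, 0, 0], 0], [[-35, 0, 0], 0], [[-40, 0, 0], 0], [[-45, 0, 0], 0]]}}

```text
clock: 5.25
eef_pos: [0.5044, 0.1825, 0.1269]
tool_rot: [-0.101, 0.995, 0.0, -0.0]
ft_force: [-1.5, -0.5, -1.1]
grip_width: -0.0
grasp_force: 1.1
```

Request:
{"api": "step_arm", "payload": {"rows": [[[-5, 0, 0], 0], [[-10, 0, 0], 0], [[-15, 0, 0], 0], [[-20, 0, 0], 0], [[-24, 0, 0], 0], [[-28, 0, 0], 0], [[-31, 0, 0], 0], [[-34, 0, 0], 0], [[-36, 0, 0], 0], [[-38, 0, 0], 0], [[-40, 0, 0], 0], [[-40, 0, 0], 0]]}}

```text
clock: 6.75
eef_pos: [0.5437, 0.1907, 0.127]
tool_rot: [-0.101, 0.995, 0.0, 0.0]
ft_force: [-1.2, -1.0, -0.1]
grip_width: -0.0002
grasp_force: 0.5
```

```bash
python3 - <<'E'
from m import *; from go import to
im,d=bot.camera('side'); measure('side',im,d); to([])
cv2.imwrite('pics/s1.png',cv2.resize(im[130:290,230:430,::-1],None,fx=3,fy=3))
E
```

```text
side roof rect ((0.6673542261123657, 0.21431776881217957), (0.2235330045223236, 0.20756541192531586), 11.532140731811523)
orange 197 [0.6029 0.1714 0.2438] [[0.503, 0.141, 0.123], [0.659, 0.196, 0.474]]
orangetop 148 [0.5882 0.1679 0.2816] [[0.502, 0.141, 0.142], [0.658, 0.196, 0.476]]
green 151 [ 0.5156 -0.2153  0.0696] [[0.504, -0.227, 0.061], [0.529, -0.199, 0.074]]
red 154 [ 0.5155 -0.1451  0.0687] [[0.503, -0.158, 0.06], [0.531, -0.127, 0.075]]
front 6889 [0.4978 0.1414 0.4251] [[0.407, 0.086, 0.14], [0.556, 0.207, 0.594]]
  yaw -0.7612623020544697 x at mean y 0.49775028357750706
pad 44 [0.5569 0.1788 0.0573] [[0.55, 0.17, 0.036], [0.56, 0.194, 0.078]]
  yaw 0.05511850531152022 x at mean y 0.5569305841155326
t 6.8 pos [0.5436 0.1907 0.1271] yaw 101.6 turn 0.0 F [-0.3 -0.1 -1.7] q [ 0.34  0.52 -0.07  0.98  0.    0.13]
```

View pics/s1.png

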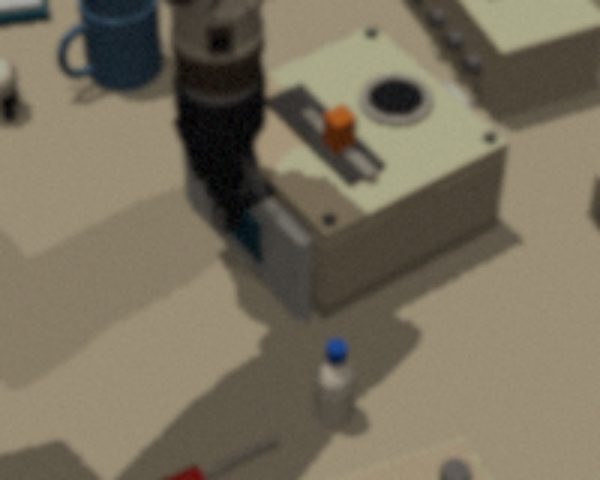

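The drawer is nearly closed (front at about (270,250), a small gap left). I'll push on slowly until the force rises at the stop.

Request:
{"api": "step_arm", "payload": {"rows": [[[-2, 0, 0], 0], [[-4, 0, 0], 0], [[-6, 0, 0], 0], [[-8, 0, 0], 0], [[-9, 0, 0], 0], [[-10, 0, 0], 0], [[-10, 0, 0], 0]]}}

```text
clock: 7.68
eef_pos: [0.5533, 0.1927, 0.127]
tool_rot: [-0.101, 0.995, 0.0, 0.0]
ft_force: [-1.0, 0.5, 0.7]
grip_width: 0.0005
grasp_force: 0.6
```

Request:
{"api": "step_arm", "payload": {"rows": [[[-1, 0, 0], 0], [[-2, 0, 0], 0], [[-2, 0, 0], 0]]}}

```text
clock: 8.05
eef_pos: [0.5537, 0.1927, 0.1267]
tool_rot: [-0.102, 0.995, -0.0, -0.002]
ft_force: [-5.6, -1.4, 3.4]
grip_width: -0.0001
grasp_force: 3.0
```

Request:
{"api": "step_arm", "payload": {"rows": [[[-1, 0, 0], 0], [[-2, 0, 0], 0], [[-3, 0, 0], 0], [[-3, 0, 0], 0], [[-3, 0, 0], 0]]}}

```text
clock: 8.68
eef_pos: [0.554, 0.1928, 0.1266]
tool_rot: [-0.102, 0.995, -0.0, -0.004]
ft_force: [-12.7, -2.3, 9.7]
grip_width: 0.0
grasp_force: 6.5
```

Request:
{"api": "step_arm", "payload": {"rows": [[[10, 0, 0], 0], [[30, 0, 0], 0], [[55, 0, 0], 0], [[55, 0, -45], 0], [[55, 0, -90], 0], [[55, 0, -130], 0], [[55, 0, -130], 0]]}}

```text
clock: 9.55
eef_pos: [0.5067, 0.1833, 0.2612]
tool_rot: [-0.101, 0.995, 0.001, 0.005]
ft_force: [0.2, 0.0, -0.9]
grip_width: 0.0004
grasp_force: 0.0
```

```bash
python3 - <<'E'
from m import *; from go import to
for c in ['side','top']:
    im,d=bot.camera(c); measure(c,im,d)
    cv2.imwrite(f'pics/{c}2.png',cv2.resize(im[130:330,180:430,::-1],None,fx=2.5,fy=2.5))
to([])
E
```

```text
side roof rect ((0.6725963354110718, 0.21404749155044556), (0.215350940823555, 0.2062525898218155), 11.399499893188477)
orange 233 [0.5706 0.1656 0.3373] [[0.46, 0.132, 0.124], [0.658, 0.195, 0.615]]
orangetop 187 [0.5518 0.1616 0.3885] [[0.46, 0.131, 0.143], [0.658, 0.196, 0.617]]
green 150 [ 0.5157 -0.2152  0.0701] [[0.503, -0.228, 0.06], [0.529, -0.2, 0.076]]
red 152 [ 0.5152 -0.1455  0.069 ] [[0.503, -0.157, 0.06], [0.531, -0.129, 0.075]]
front 8072 [0.4891 0.1432 0.4972] [[0.411, 0.096, 0.251], [0.55, 0.191, 0.646]]
  yaw -0.6107091589224943 x at mean y 0.48911979512067966
pad 8 [0.5593 0.2198 0.0556] [[0.558, 0.216, 0.04], [0.56, 0.223, 0.071]]
  yaw -0.10334064156408232 x at mean y 0.5593147698328517
top roof rect ((0.6724147796630859, 0.218155175447464), (0.21408511698246002, 0.19997014105319977), 11.929633140563965)
orange 60 [0.6496 0.191  0.148 ] [[0.641, 0.181, 0.129], [0.66, 0.202, 0.155]]
orangetop 52 [0.6507 0.191  0.1503] [[0.642, 0.181, 0.141], [0.66, 0.202, 0.155]]
green 77 [ 0.5182 -0.2096  0.0712] [[0.506, -0.222, 0.062], [0.532, -0.198, 0.078]]
red 84 [ 0.5182 -0.1398  0.0704] [[0.506, -0.153, 0.059], [0.533, -0.126, 0.078]]
front 3915 [0.4694 0.1642 0.6297] [[0.404, 0.11, 0.3], [0.537, 0.22, 0.668]]
  yaw -0.4238903353058813 x at mean y 0.4693781701648664
pad 0
t 9.65 pos [0.5046 0.1826 0.2572] yaw 101.6 turn 0.0 F [ 0.2 -0.9  0. ] q [ 0.35  0.34  0.01  1.24 -0.    0.14]
```

View pics/side2.png

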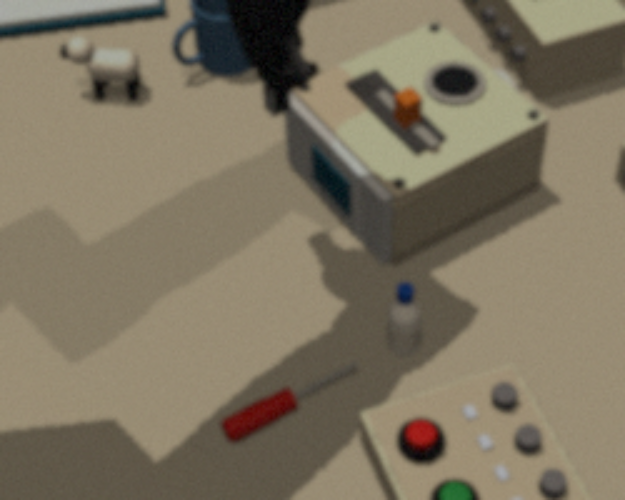

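The drawer is flush with the chamber (front at about (340,180)), and the orange grip at (407,105) hasn't moved. Next, the −y side of the grip.

```bash
python3 - <<'E'
from go import *
to([(.661,.139,.257),(.661,.139,.200)])
E
```

```text
t 9.65 pos [0.5046 0.1826 0.2572] yaw 101.6 turn 0.0 F [ 0.2 -0.9  0. ] q [ 0.35  0.34  0.01  1.24 -0.    0.14]
(0.661, 0.139, 0.257) [-144.4  -74.2    0.5]
(0.661, 0.139, 0.2) [-144.3  -74.3   57.5]
```

Request:
{"api": "step_arm", "payload": {"rows": [[[-20, -35, 0], 0], [[-60, -74, 0], 0], [[-105, -74, 0], 0], [[-144, -74, 0], 0], [[-144, -74, 0], 0], [[-144, -74, 30], 0], [[-144, -74, 57], 0], [[-144, -74, 57], 0], [[-144, -74, 57], 0]]}}

```text
clock: 10.78
eef_pos: [0.6598, 0.1391, 0.2006]
tool_rot: [-0.101, 0.995, -0.0, 0.0]
ft_force: [1.2, -0.2, 0.7]
grip_width: 0.0002
grasp_force: 0.0
```

Request:
{"api": "step_arm", "payload": {"rows": [[[0, 5, 0], 0], [[0, 10, 0], 0], [[0, 15, 0], 0], [[0, 20, 0], 0], [[0, 25, 0], 0], [[0, 29, 0], 0], [[0, 33, 0], 0], [[0, 37, 0], 0], [[0, 41, 0], 0], [[0, 45, 0], 0], [[0, 45, 0], 0]]}}

```text
clock: 12.15
eef_pos: [0.6508, 0.1838, 0.1999]
tool_rot: [-0.102, 0.995, 0.0, -0.0]
ft_force: [0.5, 0.7, -0.2]
grip_width: -0.0
grasp_force: 0.0
```

```bash
python3 - <<'E'
from m import *; from go import to
for c in ['side','top']:
    im,d=bot.camera(c); measure(c,im,d)
    cv2.imwrite(f'pics/{c}3.png',cv2.resize(im[100:250,230:430,::-1],None,fx=3,fy=3))
to([])
E
```

```text
side roof rect ((0.6725258827209473, 0.21555088460445404), (0.21413998305797577, 0.20779068768024445), 11.453509330749512)
orange 133 [0.6409 0.1736 0.306 ] [[0.609, 0.133, 0.12], [0.675, 0.213, 0.553]]
orangetop 106 [0.6413 0.1661 0.3513] [[0.609, 0.132, 0.142], [0.676, 0.212, 0.554]]
green 153 [ 0.5157 -0.2155  0.0696] [[0.503, -0.228, 0.061], [0.53, -0.201, 0.075]]
red 155 [ 0.5151 -0.1454  0.0687] [[0.503, -0.158, 0.06], [0.53, -0.127, 0.075]]
front 5063 [0.4743 0.0944 0.5965] [[0.404, 0.058, 0.543], [0.555, 0.164, 0.642]]
  yaw -0.6095742699026001 x at mean y 0.47434208443649334
pad 6 [0.5595 0.2183 0.0611] [[0.559, 0.215, 0.046], [0.56, 0.221, 0.079]]
  yaw 0.02456136899518322 x at mean y 0.5594918624266065
top roof rect ((0.6725174784660339, 0.21847185492515564), (0.21338523924350739, 0.2003803849220276), 11.76720142364502)
orange 0
orangetop 0
green 78 [ 0.5181 -0.2095  0.071 ] [[0.505, -0.221, 0.061], [0.531, -0.198, 0.078]]
red 86 [ 0.5182 -0.1402  0.0696] [[0.506, -0.153, 0.06], [0.533, -0.127, 0.077]]
front 4567 [0.4741 0.1318 0.6227] [[0.404, 0.072, 0.599], [0.554, 0.189, 0.645]]
  yaw -0.45667479024076696 x at mean y 0.47413903469387236
pad 0
t 12.25 pos [0.6509 0.1836 0.1999] yaw 101.7 turn 0.1 F [0.2 0.5 0.4] q [0.27 0.65 0.37 1.29 0.   0.07]
```

View pics/side3.png

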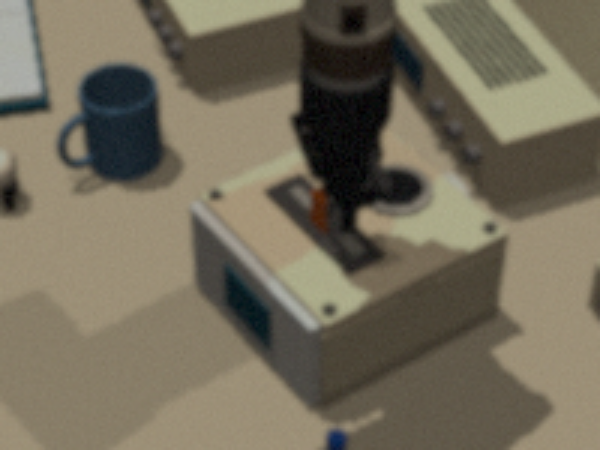

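The grip (at (320,205)) has moved partway and sits beside the fingers. I'll keep pushing until the force rises.

Request:
{"api": "step_arm", "payload": {"rows": [[[0, 4, 0], 0], [[0, 8, 0], 0], [[0, 12, 0], 0], [[0, 15, 0], 0], [[0, 18, 0], 0], [[0, 20, 0], 0], [[0, 20, 0], 0]]}}

```text
clock: 13.12
eef_pos: [0.6468, 0.2031, 0.1999]
tool_rot: [-0.102, 0.995, 0.0, -0.0]
ft_force: [0.2, -0.8, -0.1]
grip_width: 0.0002
grasp_force: 0.2
```

Request:
{"api": "step_arm", "payload": {"rows": [[[0, 2, 0], 0], [[0, 4, 0], 0], [[0, 6, 0], 0], [[0, 6, 0], 0]]}}

```text
clock: 13.62
eef_pos: [0.6457, 0.2089, 0.1999]
tool_rot: [-0.102, 0.995, 0.0, 0.0]
ft_force: [0.1, -1.8, -0.4]
grip_width: 0.0
grasp_force: 0.4
```

Request:
{"api": "step_arm", "payload": {"rows": [[[0, 2, 0], 0], [[0, 4, 0], 0], [[0, 5, 0], 0], [[0, 6, 0], 0], [[0, 6, 0], 0]]}}

```text
clock: 14.25
eef_pos: [0.645, 0.2123, 0.2]
tool_rot: [-0.1, 0.995, -0.002, 0.0]
ft_force: [1.9, -7.7, 0.8]
grip_width: -0.0002
grasp_force: 3.9
```

Request:
{"api": "step_arm", "payload": {"rows": [[[0, 1, 0], 0], [[0, 2, 0], 0], [[0, 3, 0], 0], [[0, 3, 0], 0]]}}

```text
clock: 14.75
eef_pos: [0.6449, 0.2127, 0.2001]
tool_rot: [-0.099, 0.995, -0.004, 0.0]
ft_force: [3.1, -13.3, 1.0]
grip_width: -0.0004
grasp_force: 6.9
```

Request:
{"api": "step_arm", "payload": {"rows": [[[0, -6, 0], 0], [[0, -15, 0], 0], [[0, -15, -40], 0], [[0, -15, -80], 0], [[0, -15, -100], 0], [[0, -15, -100], 0], [[0, -15, -100], 0]]}}

```text
clock: 15.62
eef_pos: [0.6465, 0.2029, 0.2985]
tool_rot: [-0.102, 0.995, -0.0, -0.001]
ft_force: [-0.4, 0.8, -0.6]
grip_width: 0.0
grasp_force: 0.0
```

```bash
python3 - <<'E'
from go import *
to([(.517,-.2125,.30),(.517,-.2125,.17),(.517,-.2125,.146)],90)
E
```

```text
t 15.625 pos [0.6465 0.2029 0.2985] yaw 101.7 turn 11.7 F [-0.4  0.8 -0.6] q [0.3  0.62 0.57 1.52 0.   0.1 ]
(0.517, -0.2125, 0.3) [ 210.8 -380.6   -1.1]
(0.517, -0.2125, 0.17) [ 210.5 -380.6  128.9]
(0.517, -0.2125, 0.146) [ 210.5 -380.6  152.9]
```

Request:
{"api": "step_arm", "payload": {"rows": [[[22, -40, 0], 2], [[47, -85, 0], 4], [[72, -130, 0], 6], [[97, -175, 0], 8], [[122, -220, 0], 10], [[147, -265, 0], 11.7], [[172, -310, 0], 11.7], [[195, -350, 0], 11.7], [[211, -381, 0], 11.7], [[211, -381, 0], 11.7], [[211, -381, 0], 11.7], [[211, -381, 0], 11.7]]}}

```text
clock: 17.12
eef_pos: [0.5173, -0.2118, 0.2993]
tool_rot: [-0.0, 1.0, 0.0, -0.0]
ft_force: [0.3, -0.8, 1.0]
grip_width: 0.0
grasp_force: 0.0
```

```bash
python3 - <<'E'
from m import *; from go import to
for c in ['side','top']:
    im,d=bot.camera(c); measure(c,im,d)
    cv2.imwrite(f'pics/{c}4.png',cv2.resize(im[130:370,230:500,::-1],None,fx=2.4,fy=2.4))
to([(.517,-.2125,.17)],90)
E
```

```text
side roof rect ((0.6414861083030701, 0.20839937031269073), (0.2220693826675415, 0.14294429123401642), 89.6588363647461)
orange 106 [0.6395 0.2296 0.1392] [[0.632, 0.221, 0.121], [0.649, 0.241, 0.152]]
orangetop 57 [0.6402 0.2309 0.1477] [[0.632, 0.222, 0.141], [0.649, 0.241, 0.152]]
green 200 [ 0.5119 -0.2204  0.1431] [[0.483, -0.249, 0.061], [0.528, -0.201, 0.392]]
red 181 [ 0.5128 -0.1593  0.1203] [[0.484, -0.25, 0.06], [0.531, -0.129, 0.471]]
front 53 [0.5561 0.2641 0.102 ] [[0.551, 0.235, 0.095], [0.56, 0.285, 0.108]]
  yaw 0.12093501103847615 x at mean y 0.5560933116538364
pad 8 [0.5595 0.2194 0.0569] [[0.559, 0.215, 0.043], [0.56, 0.223, 0.071]]
  yaw 0.017656507873950733 x at mean y 0.5595467848428565
top roof rect ((0.6724392175674438, 0.2184956967830658), (0.2141084223985672, 0.2001389116048813), 11.607311248779297)
orange 60 [0.6401 0.237  0.148 ] [[0.632, 0.227, 0.129], [0.65, 0.248, 0.156]]
orangetop 50 [0.6414 0.237  0.1512] [[0.633, 0.227, 0.146], [0.651, 0.248, 0.156]]
green 0
red 86 [ 0.5179 -0.14    0.0708] [[0.505, -0.153, 0.06], [0.533, -0.126, 0.079]]
front 48 [0.556  0.27   0.1038] [[0.551, 0.241, 0.096], [0.56, 0.289, 0.11]]
  yaw 0.1008016199919661 x at mean y 0.5560356535311067
pad 5 [0.5595 0.2266 0.0678] [[0.558, 0.224, 0.055], [0.56, 0.229, 0.082]]
  yaw -0.13281703453035873 x at mean y 0.5595172707853481
t 17.225 pos [ 0.5175 -0.2119  0.2997] yaw 90.1 turn 0.1 F [ 0.5 -0.9  0.9] q [-0.39  0.36  0.16  1.37  0.   -0.39]
(0.517, -0.2125, 0.17) [  0.4  -0.6 129.7]
```

View pics/side4.png

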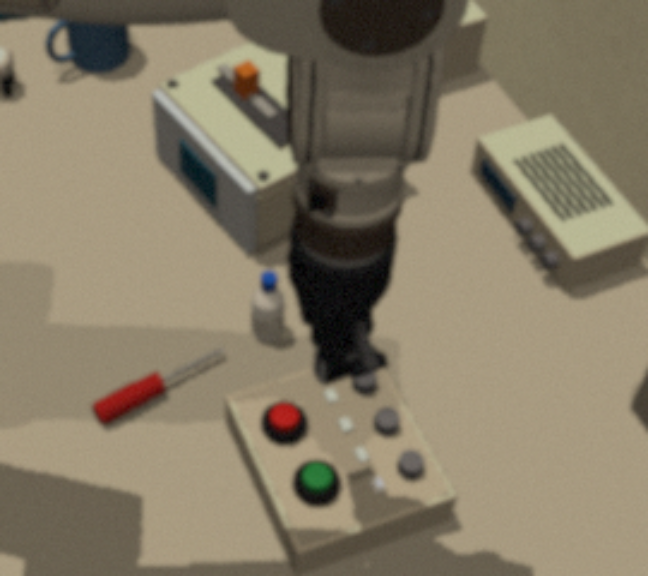

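The drawer is closed and the grip (246,78) is about 47 mm further along, at its stop. The fingers are over the panel, ready to come down on green at (317,480).

Request:
{"api": "step_arm", "payload": {"rows": [[[0, -1, 40], 0], [[0, -1, 80], 0], [[0, -1, 115], 0], [[0, -1, 135], 0], [[0, -1, 140], 0], [[0, -1, 144], 0], [[0, -1, 147], 0], [[0, -1, 147], 0], [[0, -1, 147], 0]]}}

```text
clock: 18.35
eef_pos: [0.5174, -0.2142, 0.1535]
tool_rot: [0.001, 1.0, -0.0, 0.001]
ft_force: [-0.9, -0.1, 0.7]
grip_width: -0.0002
grasp_force: 0.0
```

Request:
{"api": "step_arm", "payload": {"rows": [[[0, 0, 1], 0], [[0, 0, 2], 0], [[0, 0, 3], 0], [[0, 0, 4], 0], [[0, 0, 4], 0]]}}

```text
clock: 18.98
eef_pos: [0.5171, -0.214, 0.1487]
tool_rot: [0.0, 1.0, 0.0, -0.0]
ft_force: [-0.8, -0.4, -0.3]
grip_width: -0.0001
grasp_force: 0.0
```

Request:
{"api": "step_arm", "payload": {"rows": [[[0, 0, 1], 0], [[0, 0, 2], 0], [[0, 0, 3], 0], [[0, 0, 4], 0], [[0, 0, 4], 0]]}}

```text
clock: 19.6
eef_pos: [0.5171, -0.214, 0.145]
tool_rot: [0.0, 1.0, -0.0, 0.0]
ft_force: [-0.8, -0.3, 1.7]
grip_width: 0.0003
grasp_force: 0.8
```

Request:
{"api": "step_arm", "payload": {"rows": [[[0, 0, 1], 0], [[0, 0, 2], 0], [[0, 0, 3], 0], [[0, 0, 4], 0], [[0, 0, 4], 0]]}}

```text
clock: 20.23
eef_pos: [0.5172, -0.214, 0.141]
tool_rot: [0.001, 1.0, -0.0, 0.0]
ft_force: [-1.4, 0.8, 4.0]
grip_width: -0.0002
grasp_force: 2.0
```

Springy so far. I'll press to the hard bottom.

Request:
{"api": "step_arm", "payload": {"rows": [[[0, 0, 1], 0], [[0, 0, 2], 0], [[0, 0, 3], 0], [[0, 0, 4], 0], [[0, 0, 4], 0], [[0, 0, 4], 0]]}}

```text
clock: 20.98
eef_pos: [0.5172, -0.214, 0.1395]
tool_rot: [0.0, 1.0, -0.0, 0.001]
ft_force: [-5.9, 3.1, 18.0]
grip_width: -0.0002
grasp_force: 9.2
```

Bottomed out after about 6 mm of travel. Now release and check.

Request:
{"api": "step_arm", "payload": {"rows": [[[0, 0, -8], 0], [[0, 0, -40], 0], [[0, 0, -90], 0], [[0, 0, -140], 0], [[0, 0, -160], 0], [[-10, 0, -160], 0], [[60, 0, -160], 0], [[110, 0, -160], 0], [[150, 0, -160], 0], [[150, 0, -160], 0], [[150, 0, -160], 0]]}}

```text
clock: 22.35
eef_pos: [0.3678, -0.214, 0.296]
tool_rot: [0.001, 1.0, 0.0, -0.0]
ft_force: [0.4, -0.2, -0.3]
grip_width: -0.0
grasp_force: 0.0
```

```bash
python3 - <<'E'
from m import *; from go import to
for c in ['side','top']:
    im,d=bot.camera(c); measure(c,im,d)
    cv2.imwrite(f'pics/{c}5.png',cv2.resize(im[100:400,180:480,::-1],None,fx=2,fy=2))
    d0=np.load(f'{c}0.npz')['im']
    for n in ['dropper','screwdriver','mug','sheep']:
        for r in bot.trace(n,c)[:2]: print(n,round(r['score'],2),np.round(np.median(cloud(c,r['pixels'],d),0),3))
to([])
E
```

```text
side roof rect ((0.6721516251564026, 0.21467892825603485), (0.21571986377239227, 0.20525217056274414), 11.586252212524414)
orange 106 [0.6392 0.2291 0.1397] [[0.632, 0.221, 0.121], [0.649, 0.242, 0.152]]
orangetop 56 [0.6402 0.2307 0.1481] [[0.632, 0.221, 0.142], [0.65, 0.243, 0.153]]
green 149 [ 0.5155 -0.2154  0.07  ] [[0.504, -0.227, 0.061], [0.529, -0.2, 0.075]]
red 153 [ 0.5153 -0.1452  0.0689] [[0.503, -0.158, 0.059], [0.531, -0.128, 0.075]]
front 0
pad 0
dropper 0.61 [ 0.562 -0.009  0.047]
screwdriver 0.74 [ 0.379 -0.04   0.021]
sheep 0.39 [0.643 0.227 0.126]
top roof rect ((0.6721920967102051, 0.21847790479660034), (0.21391081809997559, 0.2003159075975418), 11.65722370147705)
orange 61 [0.6404 0.2371 0.1478] [[0.632, 0.227, 0.129], [0.651, 0.247, 0.156]]
orangetop 52 [0.6416 0.2371 0.1504] [[0.633, 0.227, 0.142], [0.651, 0.247, 0.156]]
green 78 [ 0.5181 -0.2096  0.0709] [[0.506, -0.222, 0.062], [0.532, -0.198, 0.076]]
red 88 [ 0.5179 -0.1403  0.0703] [[0.506, -0.154, 0.059], [0.533, -0.127, 0.078]]
front 45 [0.5561 0.2705 0.1043] [[0.551, 0.243, 0.096], [0.559, 0.289, 0.11]]
  yaw 0.09402085121645955 x at mean y 0.5560753698100808
pad 5 [0.5595 0.2266 0.0678] [[0.559, 0.224, 0.054], [0.56, 0.229, 0.083]]
  yaw 0.10849916355422709 x at mean y 0.5595047559933723
dropper 0.2 [0.642 0.238 0.124]
screwdriver 0.59 [ 0.402 -0.029  0.023]
mug 0.95 [0.55  0.501 0.043]
sheep 0.71 [0.394 0.489 0.058]
sheep 0.69 [0.56  0.003 0.059]
t 22.85 pos [ 0.3674 -0.2138  0.2968] yaw 90.0 turn -11.6 F [-0.4  0.3 -0.2] q [-0.53  0.1  -0.19  1.29 -0.   -0.53]
```

View pics/side5.png

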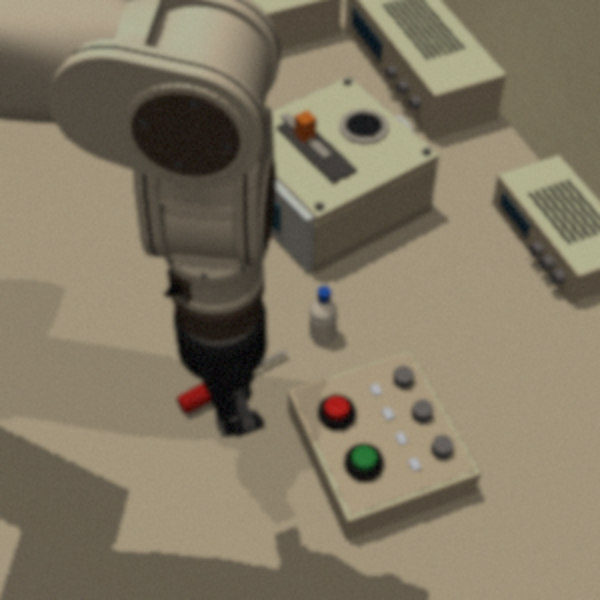

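The drawer is home, the slide is across (305,125), and both buttons are up (red (337,408), green (364,458)). The other things are undisturbed and the arm is clear, so I'm handing in.

```bash
python3 -c "
from workcell import bot
print(bot.job_done())"
```

```text
the job is handed in; nothing more can be done
None
```

The job is handed in: the drawer is pushed home to its stop, the locking slide is fully across, and the green pump button was pressed to the bottom and has sprung back. The red button was never touched and the dropper, screwdriver, mug and sheep looked unmoved; the jar and mouse were not re-measured, and the mount could not be seen inside the closed drawer.

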